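# Back the inspection turntable off by one ratchet notch

### The arm

A 7-joint arm with a two-finger parallel gripper is mounted at the origin on the work surface. World frame = base frame: x ahead of the robot, y to its left, z up, the work surface at z = 0. Lengths are in m, angles in rad, forces in N, time in s.
With the tool pointing down it reaches from about 0.425 to 0.825 m from the base axis. Payload 3.6 kg.
Tool frame: the origin (TCP) lies on the centre line of the jaws, within the pads' length; the fingertips stand 22 mm ahead of it and the grasp point (between the pads) lies 3 mm ahead of it; z points along the fingers, y is the line along which they close (so a half turn about z gives the same grasp; the last joint's range is limited). The gripper opens to 85 mm and grips with 20 to 120 N. Pads are 22 mm wide; open, the fingers measure 114 mm over their backs; the gripper's body (76 mm by 85 mm) begins 54 mm behind the grasp point. The pads swing forward as they close: fully open they stand 13 mm farther back than shut.
Start: joints at [-1.327, 0.615, -0.013, 1.423, 0.008, 1.103, -0.04], TCP at [0.174, 0.626, 0.253] pointing down, gripper open.
Joint ranges: [-3.12, 3.12], [-0.3, 2.06], [-1.34, 1.32], [0.26, 2.42], [-1.36, 4.5], [0.01, 1.98], [-2.84, 2.84]. Speed limits (rad/s): [2.79, 2.79, 3.14, 3.14, 3.14, 3.14, 3.14].

### API

Orientations are given as a unit quaternion [w, x, y, z].
In Python, from station import robot gives the robot as it stands.
- The arm moves only by the shell command python3 -m handwheel 'ROWS'. ROWS is JSON, a list of rows, each an object with "jaw": the opening in per cent of the stroke, from 0 (shut) to 100 (fully open); "translation": the shift along the world's x, y, z in mm, a list of three; "angular": the turn, a rotation vector about the world's x, y, z in rad, a list of three. A call has 1 to 12 rows; each row shifts and turns the commanded pose from where the row before left it; what a row does not reach is not made up. A row lasts 1/10 s, in which the tool goes at most 50 mm and 8.59 degrees, less where a joint would pass 70% of its speed; a pose out of reach is approached as far as the arm can. A call is refused whole if a number of a shift passes 50 or a number of a turn 0.15, either way. A call with a gripper value outside its range is refused whole. The fingers move at their own pace and stop on an object; the grip force is fixed at half the most. Time passes only in rows, so rows that do not move let the fingers close. It gives the time, the measured TCP pose, the force, the opening and the grip force at its end, in the units of the state.
- robot.get_obs(): the state, without advancing time (a new reading comes with each control period).
- robot.snapshot(name): name is "scene" or "top" or "wrist"; returns the picture (480x640x3 uint8, red, green, blue); there is no depth.
- robot.get_calibration(name): a dict with "K" (3x3 intrinsics, pixels), "eye" and "rotation" of the camera in the world; the wrist camera has in their place "T_tool_cam" (4x4, takes a point from camera to tool coordinates, whose origin is the TCP and whose axes are the flange's). Camera axes: x right, y down, z forward; pixel columns grow to the right and rows downward; lengths in m; the calibration is good to about 2 mm. A picture is of the moment at which its call begins: read the wrist's pose just before it. get_calibration takes no time and is no camera call.
- robot.finish_job(): hands the job in; it is judged then, once.
Trained networks look in the newest picture that a camera, given by its name, has taken for a name from the list of things; names that differ only in an ending like _2 or _b are one class to them, and where a whole thing is asked for, a point or a joint stands for the part that bears it (a point fixed in the world has none). Each returns a list of dicts, best first, with "p" (0 to 1); they miss things now and then, are a little off and sometimes report something else, mostly with a low value. They report only what shows in the picture. A call takes as long as a camera call.
- robot.boxes_of(camera, query): "position" ([row, column] in pixels, amid what is visible of it).
- robot.cut_out(camera, query): "region" (480x640 bool, what is visible of it) and "position" ([row, column] in pixels, amid what is visible of it).
The state is a dict: "time": time; "joints": joint angles; "joint_velocities": joint speeds; "joint_efforts": joint torques, N m; "eef_pos": TCP position; "tcp_rot": TCP orientation; "contact_force": force on the tool from outside, world axes, zero at the start; "torque": the same for the moment, N m; "width": finger opening in m; "grip_force": force on a finger pad.
Only numpy, scipy, OpenCV 4.12 (cv2) and the standard library are available. Lean on these libraries where they do the work, as an engineer would, in place of code of your own. Each camera call takes 0.05 s, during which the arm holds its last target. There are 200 camera calls.

### The job

The ratchet turntable that carries the orange pipe ring has been indexed one notch too far. With shut fingers, push the red pawl's ball lever over until the pawl is lifted well clear of the teeth and stays up, push the turntable backward (clockwise seen from above) by one notch by one of its yellow pegs, then push the lever back so that the pawl is fully down again, in the next notch. Only push, gently, never pinch: leave the pipe ring sitting on the turntable and all other things on the bench where they are, and finish with the hand clear.

Things in the scene. Friction and masses are not known exactly. Their poses are not given: they have to be found in the camera images.
- fixture: Fixed blue base plate (250 x 210 x 15 mm). Origin on the bench below the turntable's vertical axis, z up; x points from that axis to the pawl's nose. Plate: x -100 to 150, y -110 to 100 mm. The pawl's hinge axis is parallel to x at y -70 mm, 68 mm above the bench, on a blue bracket (x 100 to 112, y -83 to -57, 80 mm high).
- turntable (a joint): Turntable angle, rad; grows as it is pushed backward (clockwise from above). 12 notches, 0.524 each. With the pawl up it turns both ways against 0.15 N m friction (2 to 3 N at a peg) and stays where left. Pawl down in the present notch: -0.12 to 0.02; in the next notch backward: 0.40 to 0.54, middle 0.47. With the pawl down the teeth block backward turning.
- hub (a point): Centre of the turntable's upper face, 55 mm above the bench; turns with it, z up; at angle 0 its axes are the fixture's. Dark steel disc, 200 mm across, 20 mm thick, with aluminium saw-teeth 12 mm high around the rim, 78 to 100 mm from the axis, flats between them.
- peg (a point): Top centre of one of six upright yellow pegs, 12 mm thick, 40 mm tall (top 95 mm above the bench), 62 mm from the turntable's axis. This one is at 90 degrees (counter-clockwise from above) from the hub's x axis, on its y axis; the others follow every 60 degrees. At angle 0 it is on the fixture's +y axis.
- ratchet_pawl (a joint): Pawl angle, rad: 0 is fully down in a notch (a stop), it grows as the nose lifts; upper stop at 1.25. The nose clears the teeth from about 0.2 up. The hinge is stiff (about 0.15 N m, 2 to 4 N at the ball) and the pawl stays at whatever angle it is left.
- lever_ball (a point): Centre of the red 20 mm ball on the pawl's lever: a 10 mm rod up from the hinge axle, 130 mm from the turntable's axis along fixture x, outside the bracket. Ball to hinge 60 mm. Pawl down: lever leans 0.436 rad from upright towards fixture +y, ball centre 122 mm above the bench. Pushing the ball towards fixture -y lifts the pawl, towards +y lowers it (one rigid part).
- pawl_nose (a point): Underside of the pawl's nose (10 mm along the rim, 14 mm wide), 65 mm from the hinge towards +y of the fixture. The red pawl arm runs from hinge to nose above the teeth, its top 83 mm above the bench when down.
- pipe_ring_c (a point): Centre of the loose orange pipe ring (68 mm outside, 52 mm inside, 50 mm high, 0.45 kg) that sits over a 44 mm stub in the middle of the turntable; its top is 105 mm above the bench. It rides along, not to be lifted or knocked.
- gel_bottle: Green squeeze bottle, 54 mm thick, 160 mm tall, loose, beside the fixture. Origin at its underside. Bystander.
- step_block: Copper-coloured step wedge, 88 x 30 mm, 8 to 32 mm high, loose, on the other side of the fixture. Origin at its underside. Bystander.
- paint_jar: Orange jar with a black lid, 60 mm thick, 75 mm tall, loose. Origin at its underside. Bystander.
- probe: Small dark upright probe with a brass top, 28 mm thick, 50 mm tall, loose. Origin at its underside. Bystander.
- bench_brush: Hand brush lying on the bench beyond the fixture, loose. Bystander.

How it is judged:
On the way, in this order (a step that is already met when the one before it is completed fails the run):
1. the pawl is lifted clear of the teeth while the turntable is still in its first notch (value of joint ratchet_pawl above 0.25 rad and value of joint turntable between -0.2 and 0.15 rad), for 0.2 s.
2. with the pawl up, the turntable is pushed back one notch (value of joint ratchet_pawl above 0.2 rad and value of joint turntable between 0.34 and 0.6 rad), for 0.2 s.
3. the pawl is down in the next notch (value of joint ratchet_pawl below 0.06 rad and value of joint turntable between 0.36 and 0.56 rad), for 0.2 s.
At the end, for the whole second after the job is handed in: The pawl is fully down (below 0.06 rad) with the turntable one notch back of where it was (0.36 to 0.56 rad) and still, and the pipe ring sits upright on its stub (within 12 mm and 0.2 rad) (all of step 3 and velocity of joint turntable between -0.05 and 0.05 rad/s and not (z of pipe_ring_c in the frame of fixture above 0.092 m or horizontal distance between pipe_ring_c and hub above 0.012 m or angle between pipe_ring_c's own z axis and vertical above 0.2 rad)); the robot touches nothing.
It fails at once if the pipe ring is lifted, tipped or taken off its stub (more than 12 mm up or aside, or 0.2 rad) (z of pipe_ring_c in the frame of fixture above 0.092 m or horizontal distance between pipe_ring_c and hub above 0.012 m or angle between pipe_ring_c's own z axis and vertical above 0.2 rad).
It fails at once if the pawl is pinched or forced (more than 30 N on it) (contact force between the fingers and ratchet_pawl above 30 N).
It fails at once if the turntable is pinched or forced (more than 30 N on it) (contact force between the fingers and turntable above 30 N).
It fails at once if a bystander is moved more than 20 mm or tipped (distance of any of gel_bottle, step_block, paint_jar, probe, bench_brush from where it was at the start of the episode above 0.02 m or angle between gel_bottle's own z axis and vertical above 0.3 rad).
It also fails if it takes over 72 s, if anything falls off the work surface, if the arm or the gripper's body presses on something with over 40 N, if the wrist force passes 120 N, or if a joint passes its speed limit or range.

## Working session

There is one attempt and no reset: what is moved stays moved. The work goes in short steps, Python scripts to look and compute and a shell command to move; the robot and the scene stay as the last step left them, time stands still between calls to the robot, and variables do not carry over. Pictures are saved under pics/ and viewed, at most 10 in all, crops included, and the job is handed in when it is done.

```bash
mkdir -p pics; cat > h.py <<'E'
import numpy as np,cv2
from station import robot
def ray(cam,rc):
    c=robot.get_calibration(cam);K=np.array(c["K"]);R=np.array(c["rotation"]);e=np.array(c["eye"])
    d=R@np.linalg.inv(K)@np.array([rc[1],rc[0],1.]);return e,d
def at(cam,rc,z):
    e,d=ray(cam,rc);return e+d*(z-e[2])/d[2]
def proj(cam,p):
    c=robot.get_calibration(cam);q=np.array(c["K"])@(np.array(c["rotation"]).T@(np.array(p)-np.array(c["eye"])));return q[:2]/q[2]
def save(cam,n):
    im=robot.snapshot(cam);cv2.imwrite("pics/"+n+".png",im[:,:,::-1]);return im
E
python3 - <<'E'
from h import *
Z=dict(lever_ball=.122,pipe_ring_c=.105,peg=.095,fixture=.015,gel_bottle=.16,step_block=.02,paint_jar=.075,probe=.05,bench_brush=.02,pawl_nose=.075)
o=robot.get_obs();print(o["eef_pos"],o["tcp_rot"],o["width"])
for c in("top","scene"):
    save(c,c+"0");k=robot.get_calibration(c);print(c,np.round(k["eye"],3),np.round(k["rotation"],2).tolist(),np.round(k["K"]).tolist())
    for n,z in Z.items():
        for b in robot.boxes_of(c,n)[:7]:
            if b["p"]>.3: print(n,round(b["p"],2),np.round(b["position"]),np.round(at(c,b["position"],z),3))
E
```

```text
[0.17367292 0.62560799 0.25210921] [-1.58379886e-04  1.34948413e-01  9.90851734e-01 -1.32004991e-03] 0.0854816836054413
top [0.454 0.162 1.315] [-0.05, 0.71, -0.71, 0.04] [[552.0, 0.0, 320.0], [0.0, 552.0, 248.0], [0.0, 0.0, 1.0]]Traceback (most recent call last):
  File "<stdin>", line 8, in <module>
  File "h.py", line 7, in at
    e,d=ray(cam,rc);return e+d*(z-e[2])/d[2]
        ~~~^^^^^^^^
  File "h.py", line 5, in ray
    d=R@np.linalg.inv(K)@np.array([rc[1],rc[0],1.]);return e,d
      ~^~~~~~~~~~~~~~~~~
ValueError: matmul: Input operand 1 has a mismatch in its core dimension 0, with gufunc signature (n?,k),(k,m?)->(n?,m?) (size 3 is different from 4)
```

View pics/top0.png

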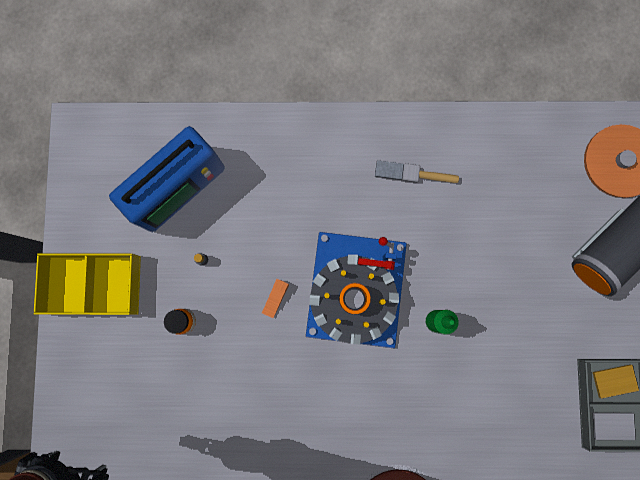

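The top view shows the ring at px (355,298), the red ball at (383,241) and the pawl running from about (395,265) to (360,262). The bottle is to the right at (442,321), the step block at (275,298) and the brush at (415,172). `rotation` is a quaternion, so I'll fix the helper.

```bash
sed -i 's/^import numpy.*/&\nfrom scipy.spatial.transform import Rotation as Ro\ndef RM(c):\n    w,x,y,z=c["rotation"];return Ro.from_quat([x,y,z,w]).as_matrix()/; s/np.array(c\["rotation"\])/RM(c)/g' h.py
python3 - <<'E'
from h import *
Z=dict(lever_ball=.122,pipe_ring_c=.105,peg=.095,fixture=.015,gel_bottle=.16,step_block=.02,paint_jar=.075,probe=.05,bench_brush=.02,pawl_nose=.075)
for c in("top","scene"):
    save(c,c+"1");k=robot.get_calibration(c);print(c,np.round(k["eye"],3))
    for n,z in Z.items():
        for b in robot.boxes_of(c,n)[:7]:
            if b["p"]>.3: print(n,round(b["p"],2),np.round(b["position"]),np.round(at(c,b["position"],z),3))
E
```

```text
top [0.454 0.162 1.315]
lever_ball 0.73 [263. 382.] [0.56  0.042 0.122]
pipe_ring_c 0.73 [299. 276.] [0.484 0.273 0.105]
pipe_ring_c 0.62 [291. 364.] [0.502 0.081 0.105]
peg 0.82 [300. 353.] [0.482 0.103 0.095]
fixture 0.67 [177. 404.] [ 0.778 -0.023  0.015]
fixture 0.41 [322. 442.] [ 0.433 -0.107  0.015]
step_block 0.97 [296. 274.] [0.492 0.285 0.02 ]
step_block 0.6 [263. 384.] [0.57  0.028 0.02 ]
paint_jar 0.73 [319. 177.] [0.44  0.495 0.075]
paint_jar 0.5 [296. 277.] [0.491 0.274 0.075]
probe 0.5 [255. 199.] [0.586 0.455 0.05 ]
bench_brush 0.88 [176. 405.] [ 0.778 -0.026  0.02 ]
bench_brush 0.7 [322. 182.] [0.433 0.5   0.02 ]
bench_brush 0.66 [301. 351.] [0.481 0.105 0.02 ]
pawl_nose 0.75 [302. 352.] [0.478 0.104 0.075]
pawl_nose 0.56 [264. 384.] [0.563 0.033 0.075]
scene [0.971 0.687 0.958]
lever_ball 0.69 [211. 288.] [0.591 0.078 0.122]
pipe_ring_c 0.71 [210. 332.] [0.502 0.12  0.105]
pipe_ring_c 0.61 [279. 378.] [0.537 0.319 0.105]
pipe_ring_c 0.46 [155. 302.] [ 0.456 -0.063  0.105]
peg 0.6 [228. 332.] [0.528 0.153 0.095]
fixture 0.89 [233. 316.] [0.528 0.096 0.015]
gel_bottle 0.68 [157. 301.] [ 0.495 -0.01   0.16 ]
step_block 0.66 [278. 381.] [0.487 0.283 0.02 ]
paint_jar 0.56 [334. 472.] [0.456 0.509 0.075]
probe 0.65 [362. 404.] [0.591 0.467 0.05 ]
bench_brush 0.8 [251. 191.] [ 0.794 -0.025  0.02 ]
pawl_nose 0.93 [214. 285.] [0.581 0.046 0.075]
```

View pics/scene1.png

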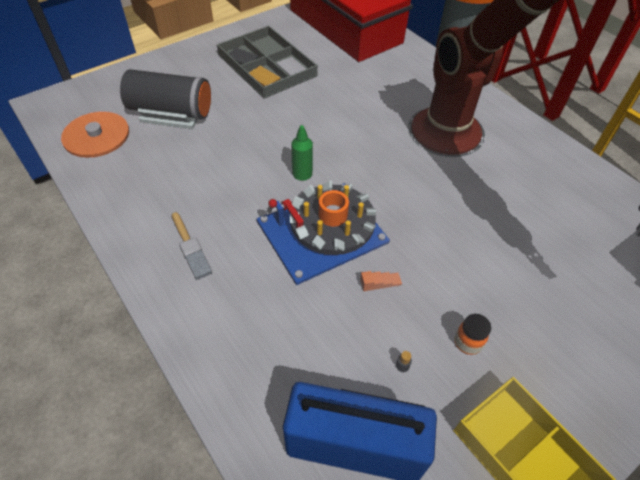

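```bash
python3 - <<'E'
from h import *
im=cv2.imread("pics/top1.png");hsv=cv2.cvtColor(im,cv2.COLOR_BGR2HSV);H,S,V=cv2.split(hsv)
W=np.zeros(H.shape,bool);W[225:355,298:418]=1
def m(lo,hi,s=140,v=70): return (W&(H>=lo)&(H<=hi)&(S>s)&(V>v))
pts=np.argwhere(m(105,125))[:,::-1].astype(np.float32)
r=cv2.minAreaRect(pts);print(r)
cor=cv2.boxPoints(r);P=np.array([at("top",(c[1],c[0]),.015) for c in cor]);print(np.round(P,3))
for name,lo,hi,z in(("ring",6,16,.105),("yellow",20,32,.095),("red",0,4,.1),("red2",175,180,.1)):
    n,l,s,c=cv2.connectedComponentsWithStats(m(lo,hi).astype(np.uint8))
    for i in range(1,n):
        if s[i,4]>6: print(name,s[i],np.round(c[i],1),np.round(at("top",c[i][::-1],z),4))
cv2.imwrite("pics/crop.png",cv2.resize(im[222:358,295:425],None,fx=4.4,fy=4.4,interpolation=cv2.INTER_CUBIC))
E
```

```text
((356.36328125, 289.4420471191406), (90.04428100585938, 105.8288803100586), 7.0283966064453125)
[[ 0.399  0.212  0.015]
 [ 0.646  0.182  0.015]
 [ 0.619 -0.03   0.015]
 [ 0.374  0.004  0.015]]
ring [339 283  32  31 369] [355.  298.3] [0.4852 0.0999 0.105 ]
yellow [341 270   5   6  27] [342.9 272.6] [0.542  0.1258 0.095 ]
yellow [368 273   6   6  28] [370.6 275.8] [0.5351 0.0646 0.095 ]
yellow [324 293   6   6  25] [326.5 295.2] [0.4922 0.1621 0.095 ]
yellow [379 299   7   6  31] [382.1 301.4] [0.4787 0.0401 0.095 ]
yellow [335 319   6   6  25] [337.7 321.1] [0.4356 0.1375 0.095 ]
yellow [363 322   6   6  30] [365.6 324.2] [0.4291 0.0767 0.095 ]
red [379 237   9   8  51] [382.6 240.7] [0.6125 0.0378 0.1   ]
red [358 258  37  11 223] [376.3 263. ] [0.5629 0.0523 0.1   ]
```

View pics/crop.png

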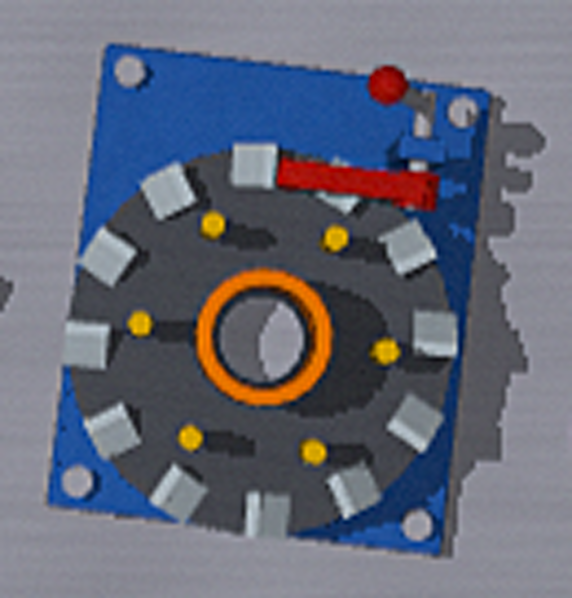

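The crop shows the ball at crop px (388,85), the pawl arm from (275,175) to (435,190), six pegs and the ring at the centre. The measurements agree: axis at (0.485, 0.101), fixture yaw about -0.127, ball at (0.609, 0.040, 0.122). I'll shut the fingers and move over now.

```bash
python3 -m handwheel '[{"jaw":0,"translation":[30,-37,0],"angular":[0,0,0.02]},{"jaw":0,"translation":[30,-37,0],"angular":[0,0,0.02]},{"jaw":0,"translation":[30,-37,0],"angular":[0,0,0.02]},{"jaw":0,"translation":[30,-37,0],"angular":[0,0,0.02]},{"jaw":0,"translation":[30,-37,0],"angular":[0,0,0.02]},{"jaw":0,"translation":[30,-37,0],"angular":[0,0,0.02]},{"jaw":0,"translation":[30,-37,0],"angular":[0,0,0.02]},{"jaw":0,"translation":[30,-37,0],"angular":[0,0,0]},{"jaw":0,"translation":[30,-37,0],"angular":[0,0,0]},{"jaw":0,"translation":[30,-37,0],"angular":[0,0,0]},{"jaw":0,"translation":[0,0,0],"angular":[0,0,0]}]'
python3 - <<'E'
from h import *
c=robot.get_calibration("wrist");print({k:np.round(v,3).tolist() for k,v in c.items()})
o=robot.get_obs();print(o["eef_pos"],o["tcp_rot"],o["contact_force"],o["width"],o["joints"])
save("wrist","w1")
E
```

```text
time: 2.3
eef_pos: [0.4794, 0.2477, 0.2535]
tcp_rot: [0.002, 0.073, 0.997, -0.002]
contact_force: [-0.1, -0.7, 0.2]
width: -0.0001
grip_force: 0.0
{'K': [[376.381, 0.0, 322.166], [0.0, 376.381, 239.249], [0.0, 0.0, 1.0]], 'T_tool_cam': [[0.001, -0.945, -0.326, 0.085], [1.0, 0.001, 0.0, 0.001], [-0.0, -0.326, 0.945, -0.121], [0.0, 0.0, 0.0, 1.0]]}
[0.47942776 0.24765562 0.25354928] [ 0.00232773  0.07276299  0.99734348 -0.00247237] [-0.11776119 -0.68514397  0.18247896] -0.0001294045136582576 [-0.52261999  0.44183082  0.00261026  1.74641832  0.00685654  0.95225926
  0.90090707]
```

View pics/w1.png

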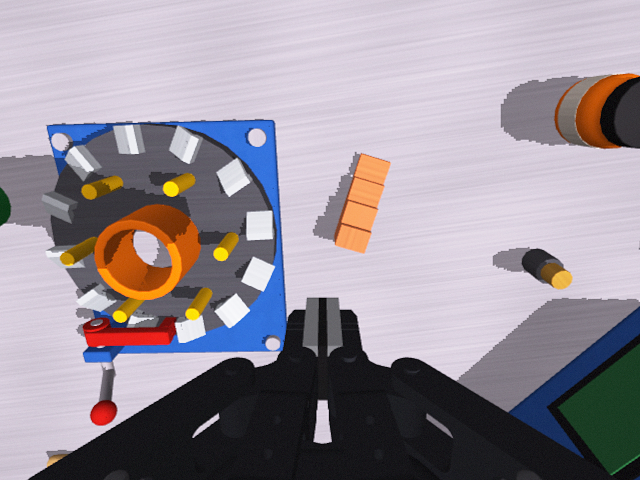

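The wrist view shows the ball at px (103,413), the fingers shut at (322,310), and linkage knuckles about ±29 mm wide some 35 mm above the tips. I'll check the model's projection against it.

```bash
cat >> h.py <<'E'
A=np.array([.4854,.1011]);YAW=-.127
def F(x,y,z):
    c,s=np.cos(YAW),np.sin(YAW);return np.array([A[0]+c*x-s*y,A[1]+s*x+c*y,z])
def inv(p):
    d=np.array(p[:2])-A;c,s=np.cos(YAW),np.sin(YAW);return np.array([c*d[0]+s*d[1],-s*d[0]+c*d[1]])
def wcam(o):
    w,x,y,z=o["tcp_rot"];T=np.eye(4);T[:3,:3]=Ro.from_quat([x,y,z,w]).as_matrix();T[:3,3]=o["eef_pos"]
    c=robot.get_calibration("wrist");return T@np.array(c["T_tool_cam"]),np.array(c["K"])
def wproj(o,p):
    T,K=wcam(o);q=K@(np.linalg.inv(T)@np.r_[p,1])[:3];return q[:2]/q[2]
def wat(o,uv,z):
    T,K=wcam(o);d=T[:3,:3]@np.linalg.inv(K)@np.array([uv[0],uv[1],1.]);e=T[:3,3];return e+d*(z-e[2])/d[2]
E
python3 - <<'E'
from h import *
o=robot.get_obs();im=cv2.imread("pics/w1.png");H,S,V=cv2.split(cv2.cvtColor(im,cv2.COLOR_BGR2HSV))
m=((H<4)|(H>176))&(S>150)&(V>70)
n,l,s,c=cv2.connectedComponentsWithStats(m.astype(np.uint8))
for i in range(1,n):
    if s[i,4]>150: print(s[i],c[i],np.round(inv(wat(o,c[i],.122)),4))
print("ball exp",wproj(o,F(.130,-.0447,.122)),"peg exp",wproj(o,F(0,.062,.095)))
for uv in((228,241),(172,188),(89,190),(66,257),(122,315),(194,313)): print(uv,np.round(inv(wat(o,uv,.095)),4))
print("plate",[np.round(inv(wat(o,uv,.015)),3).tolist() for uv in((48,126),(274,120),(286,350))])
print("goto ball start",F(.130,-.005,0),"peg start",F(-.025,.065,0))
E
```

```text
[  83  317   93   30 1799] [128.66259033 333.85214008] [ 0.0516 -0.0022]
[ 90 400  27  25 497] [103.03420523 412.44064386] [ 0.1284 -0.0379]
ball exp [ 95.47025577 414.02533062] peg exp [213.31181892 258.51228375]
(228, 241) [-0.0147  0.0752]
(172, 188) [-0.0574  0.0371]
(89, 190) [-0.0567 -0.0257]
(66, 257) [-0.0027 -0.0559]
(122, 315) [ 0.0506 -0.0209]
(194, 313) [0.0493 0.0404]
plate [[-0.1, -0.101], [-0.103, 0.106], [0.144, 0.107]]
goto ball start [0.61371973 0.07967461 0.        ] peg start [0.46883417 0.16874298 0.        ]
```

```bash
python3 -m handwheel '[{"jaw":0,"translation":[27,-32,0],"angular":[0,0,0.02]},{"jaw":0,"translation":[27,-32,0],"angular":[0,0,0]},{"jaw":0,"translation":[27,-32,0],"angular":[0,0,0]},{"jaw":0,"translation":[27,-32,0],"angular":[0,0,0]},{"jaw":0,"translation":[27,-32,0],"angular":[0,0,0]},{"jaw":0,"translation":[0,0,-30],"angular":[0,0,0]},{"jaw":0,"translation":[0,0,-30],"angular":[0,0,0]},{"jaw":0,"translation":[0,0,-30],"angular":[0,0,0]},{"jaw":0,"translation":[0,0,-20],"angular":[0,0,0]},{"jaw":0,"translation":[0,0,-10],"angular":[0,0,0]},{"jaw":0,"translation":[0,0,0],"angular":[0,0,0]}]'
python3 - <<'E'
from h import *
o=robot.get_obs();print(o["eef_pos"],inv(o["eef_pos"]),o["contact_force"])
im=save("wrist","w2");save("scene","s2")
a=cv2.imread("pics/w2.png");b=cv2.resize(cv2.imread("pics/s2.png")[150:290,230:400],(583,480));cv2.imwrite("pics/j2.png",cv2.resize(np.hstack([a,b]),(800,314)))
E
```

```text
time: 3.45
eef_pos: [0.6078, 0.0975, 0.132]
tcp_rot: [-0.002, 0.055, 0.999, -0.0]
contact_force: [1.2, 0.1, -0.1]
width: 0.0001
grip_force: 0.0
[0.60780435 0.09745515 0.13199786] [0.1218802 0.0118881] [ 1.24811945  0.14597228 -0.05130408]
```

View pics/j2.png

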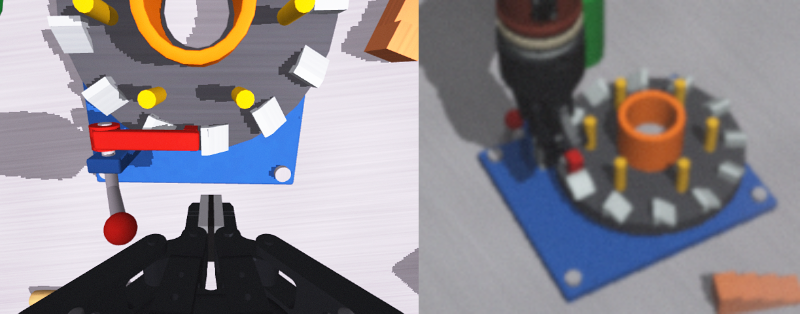

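```bash
python3 - <<'E'
from h import *
o=robot.get_obs();im=cv2.imread("pics/w2.png");H,S,V=cv2.split(cv2.cvtColor(im,cv2.COLOR_BGR2HSV))
m=((H<4)|(H>176))&(S>150)&(V>70)
n,l,s,c=cv2.connectedComponentsWithStats(m.astype(np.uint8))
for i in range(1,n):
    if s[i,4]>150: p=wat(o,c[i],.122);print(s[i],c[i],p,inv(p),p-o["eef_pos"])
E
```

```text
[ 135  187  170   45 5742] [218.09648206 211.92215256] [0.55685432 0.0659781  0.122     ] [ 0.07532735 -0.02578871] [-0.05262707 -0.03115613 -0.01225843]
[ 159  324   51   50 1978] [183.50202224 349.02578362] [0.61347146 0.03984989 0.122     ] [ 0.13479789 -0.04453544] [ 0.00399007 -0.05728435 -0.01225843]
```

```bash
python3 -m handwheel '[{"jaw":0,"translation":[5,-11,0],"angular":[0,0,0]},{"jaw":0,"translation":[1,-11,0],"angular":[0,0,0]},{"jaw":0,"translation":[-0.6,-5,0],"angular":[0,0,0]},{"jaw":0,"translation":[-0.6,-5,0],"angular":[0,0,0]},{"jaw":0,"translation":[-0.6,-5,0],"angular":[0,0,0]},{"jaw":0,"translation":[-0.6,-5,0],"angular":[0,0,0]},{"jaw":0,"translation":[-0.6,-5,0],"angular":[0,0,0]},{"jaw":0,"translation":[-0.6,-5,0],"angular":[0,0,0]},{"jaw":0,"translation":[0,0,0],"angular":[0,0,0]}]'
python3 - <<'E'
from h import *
o=robot.get_obs();im=save("wrist","w3")[:,:,::-1];H,S,V=cv2.split(cv2.cvtColor(np.ascontiguousarray(im),cv2.COLOR_BGR2HSV))
m=((H<4)|(H>176))&(S>150)&(V>70)
n,l,s,c=cv2.connectedComponentsWithStats(m.astype(np.uint8));print(inv(o["eef_pos"]),o["contact_force"])
for i in range(1,n):
    if s[i,4]>150: print(s[i],c[i],inv(wat(o,c[i],.126)))
E
```

```text
time: 4.45
eef_pos: [0.6121, 0.0449, 0.1342]
tcp_rot: [0.001, 0.055, 0.998, 0.001]
contact_force: [0.9, 3.0, 2.0]
width: 0.0
grip_force: 1.8
[ 0.13274959 -0.03966952] [0.86278032 3.03766006 1.96519579]
[ 240  167  170   54 6076] [324.0365372 194.9479921] [ 0.07659373 -0.03857279]
[ 237  306   50   52 2008] [261.67081673 331.41932271] [ 0.13223836 -0.06233857]
```

```bash
python3 -m handwheel '[{"jaw":0,"translation":[-0.6,-5,0],"angular":[0,0,0]},{"jaw":0,"translation":[-0.6,-5,0],"angular":[0,0,0]},{"jaw":0,"translation":[-0.6,-5,0],"angular":[0,0,0]},{"jaw":0,"translation":[-0.6,-5,0],"angular":[0,0,0]},{"jaw":0,"translation":[-0.6,-5,0],"angular":[0,0,0]},{"jaw":0,"translation":[-0.6,-5,0],"angular":[0,0,0]},{"jaw":0,"translation":[-0.6,-3,0],"angular":[0,0,0]},{"jaw":0,"translation":[0,0,0],"angular":[0,0,0]}]'
python3 - <<'E'
from h import *
o=robot.get_obs();im=save("wrist","w4")[:,:,::-1];H,S,V=cv2.split(cv2.cvtColor(np.ascontiguousarray(im),cv2.COLOR_BGR2HSV))
m=((H<4)|(H>176))&(S>150)&(V>70)
n,l,s,c=cv2.connectedComponentsWithStats(m.astype(np.uint8));print(inv(o["eef_pos"]),o["contact_force"])
for i in range(1,n):
    if s[i,4]>150: print(s[i],c[i],inv(wat(o,c[i],.126)))
E
```

```text
time: 5.3
eef_pos: [0.6061, 0.0104, 0.1327]
tcp_rot: [-0.001, 0.056, 0.998, -0.0]
contact_force: [-0.6, 2.3, -1.4]
width: -0.0001
grip_force: 0.7
[ 0.13119662 -0.07469311] [-0.57725668  2.26710737 -1.35685641]
[ 307  172  170   79 6978] [391.83361995 212.03410719] [ 0.08044138 -0.04962173]
[ 241  303   47   50 1833] [264.11893071 327.68848882] [ 0.12797073 -0.09610993]
```

View pics/w4.png

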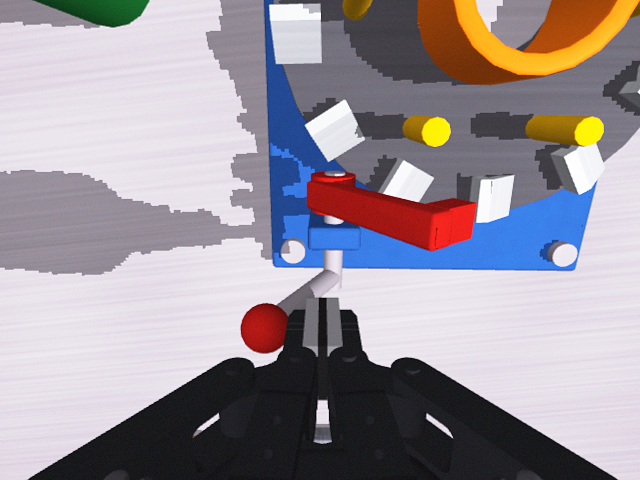

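The pawl now stands high at about 0.88 rad, with the ball at px (264,328) and its nose raised at (450,225). Next I retract, rise and go over to behind the peg.

```bash
python3 -m handwheel '[{"jaw":0,"translation":[2,15,0],"angular":[0,0,0]},{"jaw":0,"translation":[0,0,30],"angular":[0,0,0]},{"jaw":0,"translation":[0,0,30],"angular":[0,0,0]},{"jaw":0,"translation":[0,0,0],"angular":[0,0,0]},{"jaw":0,"translation":[-24,24,0],"angular":[0,0,0]},{"jaw":0,"translation":[-24,24,0],"angular":[0,0,0]},{"jaw":0,"translation":[-24,24,0],"angular":[0,0,0]},{"jaw":0,"translation":[-24,24,0],"angular":[0,0,0]},{"jaw":0,"translation":[-24,24,0],"angular":[0,0,0]},{"jaw":0,"translation":[-22,25,0],"angular":[0,0,0]},{"jaw":0,"translation":[0,0,0],"angular":[0,0,0]}]'
python3 - <<'E'
from h import *
o=robot.get_obs();save("wrist","w5")
print(inv(o["eef_pos"]),o["contact_force"],(F(-.027,.067,.102)-o["eef_pos"])*1000)
print("pegs now expected px",[np.round(wproj(o,F(.062*np.cos(a),.062*np.sin(a),.095))).tolist() for a in np.radians([90,150,-150])], "ring",wproj(o,F(0,0,.105)))
E
```

```text
time: 6.45
eef_pos: [0.4632, 0.176, 0.1931]
tcp_rot: [-0.002, 0.051, 0.999, 0.001]
contact_force: [-0.1, -0.3, -0.2]
width: 0.0001
grip_force: 0.0
[-0.03148626  0.07144746] [-0.12380614 -0.29175567 -0.2354026 ] [  3.88682217  -4.97987031 -91.06825451]
pegs now expected px [[304.0, 298.0], [254.0, 217.0], [151.0, 214.0]] ring [204.12076832 302.94608416]
```

View pics/w5.png

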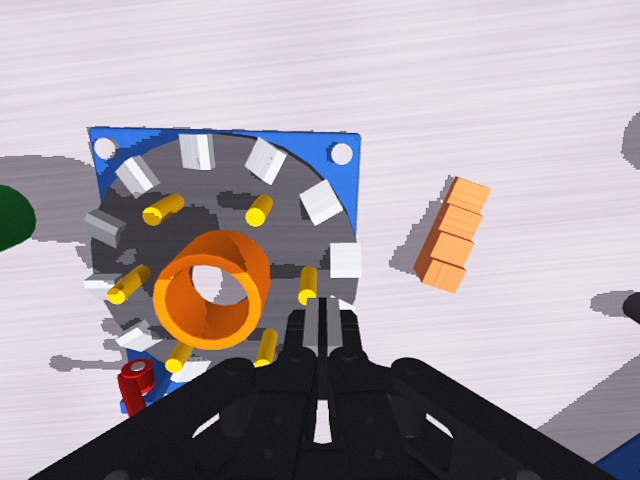

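```bash
python3 -m handwheel '[{"jaw":0,"translation":[0,-3,-25],"angular":[0,0,0]},{"jaw":0,"translation":[0,0,-25],"angular":[0,0,0]},{"jaw":0,"translation":[0,0,-20],"angular":[0,0,0]},{"jaw":0,"translation":[0,0,-15],"angular":[0,0,0]},{"jaw":0,"translation":[0,0,-6],"angular":[0,0,0]},{"jaw":0,"translation":[0,0,0],"angular":[0,0,0]}]'
python3 - <<'E'
from h import *
o=robot.get_obs();save("wrist","w6")
a=cv2.imread("pics/w6.png")
print(inv(o["eef_pos"]),o["contact_force"])
print("peg exp px",wproj(o,F(0,.062,.095)),"ring",wproj(o,F(0,0,.105)))
E
```

```text
time: 7.1
eef_pos: [0.4673, 0.1673, 0.1016]
tcp_rot: [-0.0, 0.056, 0.998, -0.001]
contact_force: [-0.3, -0.2, 0.3]
width: 0.0
grip_force: 0.0
[-0.02631035  0.06338789] [-0.28346006 -0.24089792  0.32799655]
peg exp px [314.52799419 390.01465593] ring [155.72307732 405.80400292]
```

View pics/w6.png

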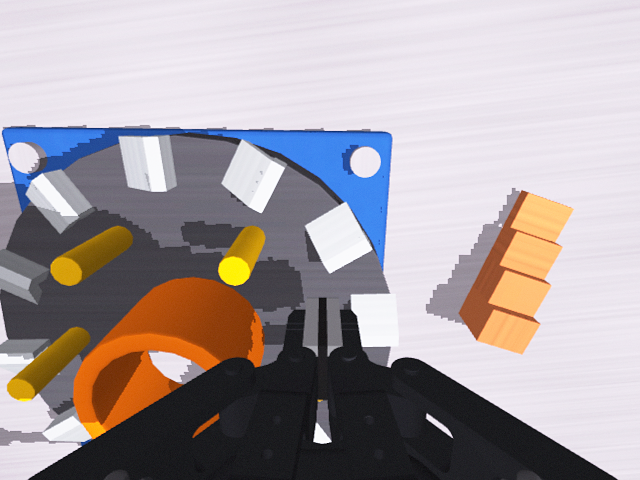

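The fingers are behind the peg, which they hide, as the model expected. The ring is clear at px (170,350). Next I shift slightly outward and push.

```bash
python3 -m handwheel '[{"jaw":0,"translation":[0,3,0],"angular":[0,0,0]},{"jaw":0,"translation":[5,-0.8,0],"angular":[0,0,0]},{"jaw":0,"translation":[5,-0.8,0],"angular":[0,0,0]},{"jaw":0,"translation":[5,-0.8,0],"angular":[0,0,0]},{"jaw":0,"translation":[5,-0.8,0],"angular":[0,0,0]},{"jaw":0,"translation":[5,-0.8,0],"angular":[0,0,0]},{"jaw":0,"translation":[5,-1,0],"angular":[0,0,0]},{"jaw":0,"translation":[0,0,0],"angular":[0,0,0]}]'
cat >> h.py <<'E'
def angle(name):
    """turntable angle from the top camera's peg blobs"""
    save("top",name);im=cv2.imread("pics/"+name+".png");H,S,V=cv2.split(cv2.cvtColor(im,cv2.COLOR_BGR2HSV))
    W=np.zeros(H.shape,bool);W[225:355,298:418]=1
    n,l,s,c=cv2.connectedComponentsWithStats((W&(H>=20)&(H<=32)&(S>140)&(V>70)).astype(np.uint8))
    for i in range(1,n):
        if s[i,4]>12:
            p=inv(at("top",c[i][::-1],.095));a=np.arctan2(p[1],p[0]);print(s[i,4],np.round(p,4),"theta mod 60deg",round((np.pi/2-a+.25)%(np.pi/3)-.25,3))
E
python3 - <<'E'
from h import *
o=robot.get_obs();print(inv(o["eef_pos"]),o["contact_force"]);angle("t7")
E
```

```text
time: 7.95
eef_pos: [0.4988, 0.1654, 0.1023]
tcp_rot: [0.001, 0.056, 0.998, -0.0]
contact_force: [-1.5, -0.1, -1.0]
width: -0.0001
grip_force: 0.1
[0.00511406 0.06545751] [-1.48961298 -0.09262504 -1.03657739]
27 [0.0602 0.0102] theta mod 60deg 0.356
27 [ 0.039 -0.047] theta mod 60deg 0.355
29 [-0.0214 -0.0585] theta mod 60deg 0.35
```

```bash
python3 -m handwheel '[{"jaw":0,"translation":[3.5,-0.7,0],"angular":[0,0,0]},{"jaw":0,"translation":[3,-0.7,0],"angular":[0,0,0]},{"jaw":0,"translation":[0,0,0],"angular":[0,0,0]}]'
python3 - <<'E'
from h import *
o=robot.get_obs();print(inv(o["eef_pos"]),o["contact_force"]);angle("t8")
E
```

```text
time: 8.3
eef_pos: [0.5038, 0.1644, 0.1021]
tcp_rot: [-0.0, 0.056, 0.998, -0.0]
contact_force: [-1.1, -0.3, -0.1]
width: 0.0001
grip_force: 0.7
[0.01021399 0.06514559] [-1.10155052 -0.30190008 -0.08501834]
27 [0.0615 0.0053] theta mod 60deg 0.438
24 [ 0.0355 -0.0507] theta mod 60deg 0.436
28 [-0.0258 -0.0563] theta mod 60deg 0.43
```

```bash
python3 -m handwheel '[{"jaw":0,"translation":[2.5,-0.3,0],"angular":[0,0,0]},{"jaw":0,"translation":[0,0,0],"angular":[0,0,0]},{"jaw":0,"translation":[-8,1,0],"angular":[0,0,0]},{"jaw":0,"translation":[-7,1,0],"angular":[0,0,0]},{"jaw":0,"translation":[0,0,0],"angular":[0,0,0]},{"jaw":0,"translation":[0,0,30],"angular":[0,0,0]},{"jaw":0,"translation":[0,0,40],"angular":[0,0,0]},{"jaw":0,"translation":[0,0,30],"angular":[0,0,0]},{"jaw":0,"translation":[0,0,0],"angular":[0,0,0]}]'
python3 - <<'E'
from h import *
o=robot.get_obs();print(o["eef_pos"],inv(o["eef_pos"]),o["contact_force"]);angle("t9")
print("wp",F(.131,-.02,0),F(.131,-.145,0))
E
```

```text
time: 9.25
eef_pos: [0.4941, 0.1676, 0.2068]
tcp_rot: [0.005, 0.055, 0.998, 0.002]
contact_force: [0.6, -0.3, 0.2]
width: 0.0002
grip_force: 0.0
[0.49413148 0.16760586 0.20682366] [0.0002376  0.06707616] [ 0.56670955 -0.34167883  0.22455755]
27 [0.0611 0.0037] theta mod 60deg 0.463
33 [ 0.0337 -0.0503] theta mod 60deg 0.458
29 [-0.0273 -0.0548] theta mod 60deg 0.462
wp [0.61281179 0.06466876 0.        ] [ 0.59697943 -0.05932453  0.        ]
```

```bash
python3 -m handwheel '[{"jaw":0,"translation":[13,-29,0],"angular":[0,0,0]},{"jaw":0,"translation":[13,-29,0],"angular":[0,0,0]},{"jaw":0,"translation":[13,-29,0],"angular":[0,0,0]},{"jaw":0,"translation":[13,-29,0],"angular":[0,0,0]},{"jaw":0,"translation":[13,-29,0],"angular":[0,0,0]},{"jaw":0,"translation":[13,-28,0],"angular":[0,0,0]},{"jaw":0,"translation":[13,-28,0],"angular":[0,0,0]},{"jaw":0,"translation":[12,-28,0],"angular":[0,0,0]},{"jaw":0,"translation":[0,0,0],"angular":[0,0,0]},{"jaw":0,"translation":[0,0,0],"angular":[0,0,0]}]'
python3 - <<'E'
from h import *
o=robot.get_obs();im=save("wrist","w10")[:,:,::-1];H,S,V=cv2.split(cv2.cvtColor(np.ascontiguousarray(im),cv2.COLOR_BGR2HSV))
m=((H<4)|(H>176))&(S>150)&(V>70)
n,l,s,c=cv2.connectedComponentsWithStats(m.astype(np.uint8));print(o["eef_pos"],inv(o["eef_pos"]),o["contact_force"])
for i in range(1,n):
    if s[i,4]>100: print(s[i],c[i],inv(wat(o,c[i],.123)))
E
```

```text
time: 10.3
eef_pos: [0.5933, -0.0631, 0.2007]
tcp_rot: [-0.001, 0.056, 0.998, 0.0]
contact_force: [0.3, 0.1, -0.3]
width: -0.0
grip_force: 0.0
[ 0.59332833 -0.06305764  0.20072004] [ 0.12785114 -0.14916549] [ 0.32703735  0.14593381 -0.27129453]
[ 423  163  140   49 3770] [491.85888594 188.24827586] [ 0.08170434 -0.05767185]
[394 254  34  34 903] [410.8482835  270.28903654] [ 0.13003917 -0.09664361]
```

View pics/w10.png

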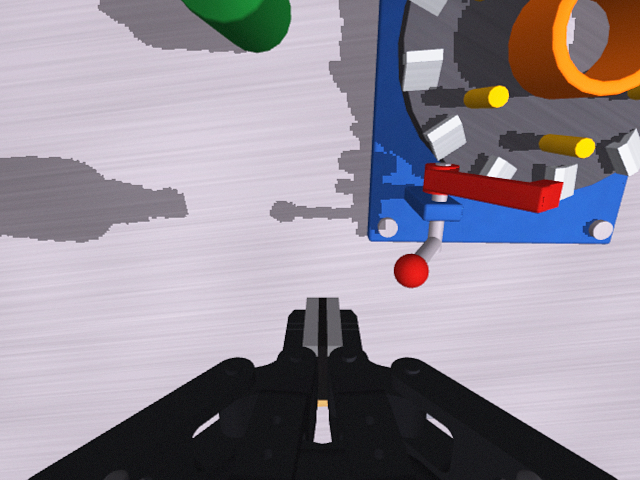

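The ball is at px (411,270), the fingers are about 50 mm beyond it on the -y side, and the path is clear. Descending and pushing back.

```bash
python3 -m handwheel '[{"jaw":0,"translation":[1,0,-25],"angular":[0,0,0]},{"jaw":0,"translation":[1,0,-25],"angular":[0,0,0]},{"jaw":0,"translation":[0,0,-19],"angular":[0,0,0]},{"jaw":0,"translation":[1.4,11,0],"angular":[0,0,0]},{"jaw":0,"translation":[1.2,9,0],"angular":[0,0,0]},{"jaw":0,"translation":[0.6,5,0],"angular":[0,0,0]},{"jaw":0,"translation":[0.6,5,0],"angular":[0,0,0]},{"jaw":0,"translation":[0.6,5,0],"angular":[0,0,0]},{"jaw":0,"translation":[0.6,5,0],"angular":[0,0,0]},{"jaw":0,"translation":[0.6,5,0],"angular":[0,0,0]},{"jaw":0,"translation":[0.6,5,0],"angular":[0,0,0]},{"jaw":0,"translation":[0,0,0],"angular":[0,0,0]}]'
cat > b.py <<'E'
from h import *
import sys
o=robot.get_obs();im=save("wrist",sys.argv[1])[:,:,::-1];H,S,V=cv2.split(cv2.cvtColor(np.ascontiguousarray(im),cv2.COLOR_BGR2HSV))
m=((H<4)|(H>176))&(S>150)&(V>70)
n,l,s,c=cv2.connectedComponentsWithStats(m.astype(np.uint8));print(o["eef_pos"],inv(o["eef_pos"]),o["contact_force"])
for i in range(1,n):
    if s[i,4]>100: print(s[i],c[i],inv(wat(o,c[i],.125)))
E
python3 b.py w11
```

```text
time: 11.55
eef_pos: [0.6032, -0.0117, 0.1343]
tcp_rot: [0.001, 0.055, 0.998, 0.0]
contact_force: [0.4, -2.4, 2.2]
width: 0.0001
grip_force: 1.3
[ 0.60317883 -0.01169481  0.13429048] [ 0.13111674 -0.09696867] [ 0.42406963 -2.41333989  2.22154725]
[ 356  172  188   63 6915] [449.44540853 203.64251627] [ 0.0775519  -0.05126814]
[ 359  312   49   51 1981] [382.76880363 336.87077234] [ 0.13302816 -0.07106823]
```

```bash
python3 -m handwheel '[{"jaw":0,"translation":[0.5,4,0],"angular":[0,0,0]},{"jaw":0,"translation":[0.5,4,0],"angular":[0,0,0]},{"jaw":0,"translation":[0.5,4,0],"angular":[0,0,0]},{"jaw":0,"translation":[0.5,4,0],"angular":[0,0,0]},{"jaw":0,"translation":[0.5,4,0],"angular":[0,0,0]},{"jaw":0,"translation":[0,0,0],"angular":[0,0,0]}]'; python3 b.py w12; python3 -m handwheel '[{"jaw":0,"translation":[0.2,2,0],"angular":[0,0,0]},{"jaw":0,"translation":[0.2,1.5,0],"angular":[0,0,0]},{"jaw":0,"translation":[0,0,0],"angular":[0,0,0]}]'; python3 b.py w13
```

```text
time: 12.2
eef_pos: [0.6047, 0.0091, 0.1329]
tcp_rot: [-0.0, 0.055, 0.999, 0.001]
contact_force: [0.9, 0.2, 0.3]
width: -0.0002
grip_force: 0.2
[0.60465326 0.00911706 0.13289711] [ 0.12994329 -0.07613766] [0.89526255 0.20177646 0.27456799]
[ 315  174  182   49 6288] [402.86991094 200.44879135] [ 0.07518356 -0.04739648]
[ 359  313   49   52 1953] [382.68458781 338.08346134] [ 0.13145111 -0.05050199]
time: 12.55
eef_pos: [0.6046, 0.0109, 0.1329]
tcp_rot: [-0.001, 0.055, 0.998, -0.0]
contact_force: [-0.4, -2.0, -2.7]
width: -0.0
grip_force: 0.9
[0.60464677 0.01085715 0.13286048] [ 0.12971645 -0.0744124 ] [-0.39308672 -2.02417982 -2.72446482]
[ 312  175  181   47 6238] [398.71176659 200.39868548] [ 0.0749943  -0.04706511]
[ 359  313   48   51 1929] [382.28564023 337.92846034] [ 0.13113869 -0.04897487]
```

```bash
python3 -m handwheel '[{"jaw":0,"translation":[0.2,2,0],"angular":[0,0,0]},{"jaw":0,"translation":[0,0,0],"angular":[0,0,0]}]'; python3 -m handwheel '[{"jaw":0,"translation":[0.2,1.5,0],"angular":[0,0,0]},{"jaw":0,"translation":[0,0,0],"angular":[0,0,0]}]'; python3 b.py w14
```

```text
time: 12.8
eef_pos: [0.605, 0.0131, 0.133]
tcp_rot: [-0.001, 0.055, 0.998, -0.0]
contact_force: [-0.3, -2.0, -2.0]
width: -0.0002
grip_force: 1.2
time: 13.0
eef_pos: [0.6053, 0.0147, 0.1331]
tcp_rot: [-0.0, 0.055, 0.998, -0.0]
contact_force: [-0.4, -2.4, -1.7]
width: 0.0001
grip_force: 1.2
[0.60529517 0.01470621 0.13314834] [ 0.12987212 -0.07051221] [-0.40982658 -2.44649412 -1.7350777 ]
[ 304  174  178   45 6060] [389.39966997 198.76815182] [ 0.07467858 -0.04644424]
[ 359  311   47   50 1882] [381.38150903 335.19978746] [ 0.13023033 -0.04545964]
```

```bash
python3 -m handwheel '[{"jaw":0,"translation":[0.1,1,0],"angular":[0,0,0]},{"jaw":0,"translation":[0,0,0],"angular":[0,0,0]}]'; python3 -m handwheel '[{"jaw":0,"translation":[0.1,1,0],"angular":[0,0,0]},{"jaw":0,"translation":[0,0,0],"angular":[0,0,0]}]'; python3 b.py w15
```

```text
time: 13.25
eef_pos: [0.6056, 0.0157, 0.1333]
tcp_rot: [-0.0, 0.055, 0.998, -0.0]
contact_force: [0.3, -2.8, -1.2]
width: 0.0001
grip_force: 1.2
time: 13.45
eef_pos: [0.6058, 0.0167, 0.1333]
tcp_rot: [-0.0, 0.055, 0.998, 0.0]
contact_force: [-0.3, -2.1, -1.8]
width: 0.0005
grip_force: 1.3
[0.60577073 0.01672333 0.13329348] [ 0.13008836 -0.0684511 ] [-0.34614692 -2.14707839 -1.84252625]
[ 300  174  177   43 5997] [384.48941137 197.5927964 ] [ 0.07453686 -0.04611227]
[ 358  309   47   50 1864] [380.85193133 333.35461373] [ 0.12970312 -0.04363729]
```

Still moving freely with no stop felt yet, so I'll keep going in 1 mm steps.

```bash
python3 -m handwheel '[{"jaw":0,"translation":[0.1,1,0],"angular":[0,0,0]},{"jaw":0,"translation":[0,0,0],"angular":[0,0,0]}]' | grep -E "eef|contact"; python3 -m handwheel '[{"jaw":0,"translation":[0.1,1,0],"angular":[0,0,0]},{"jaw":0,"translation":[0,0,0],"angular":[0,0,0]}]'| grep -E "eef|contact";  python3 b.py w16
```

```text
eef_pos: [0.6059, 0.0177, 0.1333]
contact_force: [-1.8, -2.9, -2.4]
eef_pos: [0.606, 0.0181, 0.1333]
contact_force: [-1.8, -3.3, -0.5]
[0.60597977 0.01810256 0.13331514] [ 0.13012102 -0.06705651] [-1.75567543 -3.31974673 -0.48154804]
[ 298  173  175   44 5932] [381.5399528  197.23735671] [ 0.07446944 -0.04574616]
[ 358  308   46   50 1840] [380.35434783 332.41467391] [ 0.12931836 -0.0424771 ]
```

```bash
python3 -m handwheel '[{"jaw":0,"translation":[0.1,1,0],"angular":[0,0,0]},{"jaw":0,"translation":[0,0,0],"angular":[0,0,0]}]' | grep -E "eef|contact"; python3 -m handwheel '[{"jaw":0,"translation":[0.1,1,0],"angular":[0,0,0]},{"jaw":0,"translation":[0,0,0],"angular":[0,0,0]}]'| grep -E "eef|contact";  python3 b.py w17
```

```text
eef_pos: [0.606, 0.0182, 0.1333]
contact_force: [0.7, -4.3, -2.2]
eef_pos: [0.606, 0.0184, 0.1333]
contact_force: [-1.4, -6.6, -0.5]
[0.60598044 0.01837727 0.13326732] [ 0.1300869  -0.06678392] [-1.43819217 -6.61013165 -0.54540568]
[ 297  174  176   43 5954] [380.99395364 197.25932146] [ 0.07445013 -0.04563314]
[ 358  308   46   50 1830] [380.02568306 332.46994536] [ 0.129273   -0.04237213]
```

The stop is reached: no further travel, and the force is rising. One more light press, then retract -y, rise and move clear.

```bash
python3 -m handwheel '[{"jaw":0,"translation":[0.1,1,0],"angular":[0,0,0]},{"jaw":0,"translation":[0,0,0],"angular":[0,0,0]}]' | grep -E "eef|contact"; python3 -m handwheel '[{"jaw":0,"translation":[-1,-10,0],"angular":[0,0,0]},{"jaw":0,"translation":[-2,-15,0],"angular":[0,0,0]},{"jaw":0,"translation":[-2,-15,0],"angular":[0,0,0]},{"jaw":0,"translation":[0,0,0],"angular":[0,0,0]},{"jaw":0,"translation":[0,0,35],"angular":[0,0,0]},{"jaw":0,"translation":[0,0,40],"angular":[0,0,0]},{"jaw":0,"translation":[0,0,40],"angular":[0,0,0]},{"jaw":0,"translation":[0,0,0],"angular":[0,0,0]}]'
python3 b.py w18
python3 - <<'E'
from h import *
angle("t18");im=cv2.imread("pics/t18.png");H,S,V=cv2.split(cv2.cvtColor(im,cv2.COLOR_BGR2HSV))
W=np.zeros(H.shape,bool);W[225:355,298:418]=1
n,l,s,c=cv2.connectedComponentsWithStats((W&((H<5)|(H>175))&(S>140)&(V>70)).astype(np.uint8));print(s[1:],c[1:])
a=cv2.imread("pics/w18.png");b=cv2.resize(im[222:358,295:425],(459,480));cv2.imwrite("pics/j18.png",cv2.resize(np.hstack([a,b]),(800,350)))
E
```

```text
eef_pos: [0.606, 0.0185, 0.1333]
contact_force: [-1.3, -6.2, -1.6]
time: 15.4
eef_pos: [0.605, -0.0178, 0.255]
tcp_rot: [0.007, 0.055, 0.998, 0.001]
contact_force: [0.1, -0.9, 0.6]
width: -0.0004
grip_force: 0.0
[ 0.60503176 -0.0177537   0.25501079] [ 0.13372216 -0.10274407] [ 0.06123745 -0.93992781  0.63432366]
[ 351  143  109   26 2210] [402.92533937 156.15520362] [ 0.07915187 -0.04902171]
[391 217  28  27 590] [405.04576271 229.68305085] [ 0.12979995 -0.04295383]
29 [0.0609 0.0041] theta mod 60deg 0.456
26 [0.028 0.055] theta mod 60deg 0.47
33 [ 0.0337 -0.0503] theta mod 60deg 0.458
23 [-0.0341  0.0514] theta mod 60deg 0.462
30 [-0.0271 -0.0548] theta mod 60deg 0.459
29 [-0.0609 -0.0038] theta mod 60deg 0.462
[[379 237   9   8  55]
 [358 258  37  12 239]] [[382.56363636 240.74545455]
 [376.43933054 263.07531381]]
```

View pics/j18.png

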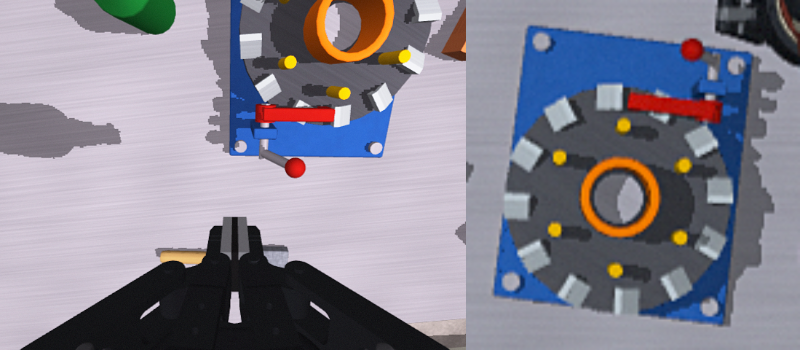

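The ball is back at top px (382.6,240.7), the same as at the start, so the pawl is fully down. The turntable reads 0.46 rad, the ring is centred on its stub and the hand is clear. Handing in.

```bash
python3 -c "
from station import robot
print(robot.finish_job())"
```

```text
the job is handed in; nothing more can be done
None
```

The job is handed in, with no verdict shown: the pawl was lifted to about 0.88 rad, the turntable pushed back one notch to about 0.46 rad, and the pawl pushed down again to its stop. The ring is still on its stub and the hand is clear.

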